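Take the timer module off the extractor console's rail into the parts drawer

ROBOT

A 6-joint arm with a two-finger parallel gripper is mounted at the origin on the work surface. World frame = base frame: x ahead of the robot, y to its left, z up, the work surface at z = 0. Lengths are in m, angles in rad, forces in N, time in s.
With the tool pointing down it reaches from about 0.35 to 0.85 m from the base axis. Payload 8.1 kg.
Tool frame: the origin (TCP) lies at the very end of the fingers, on their centre line; the grasp point (between the pads) lies 19 mm behind it; z points along the fingers, y is the direction in which the jaws open and shut (so a half turn about z gives the same grasp; the last joint's range is limited). The gripper opens to 93 mm and grips with 3 to 60 N. Pads are 15 mm wide; open, the fingers measure 128 mm over their backs; the gripper's body (75 mm by 188 mm) begins 65 mm behind the grasp point.
Start: joints at [-1.334, 0.13, 1.488, -0, 1.523, -0.085], TCP at [0.19, -0.569, 0.219] pointing down, gripper open.
Joint ranges: [-2.96, 2.96], [-0.89, 2.26], [0.02, 2.5], [-1.34, 4.48], [0, 2.73], [-2.66, 2.66]. Speed limits (rad/s): [2.39, 2.39, 2.79, 3.14, 3.14, 3.14].

INTERFACE

Orientations are given as a rotation vector (axis times angle).
In Python, from plant import * gives the robot as it stands.
- The arm moves only by the tool apply_moves, never from a script. Its argument "commands" is one flat list of numbers, 7 for each row, row after row: the shift along the world's x, y, z in cm, then the turn, a rotation vector about the world's x, y, z in rad, then the finger opening in cm, from 0 to 9.3. A call has 1 to 8 rows; each row shifts and turns the pose as measured when the row begins; what a row does not reach is not made up. A row lasts 1/8 s, in which the tool goes at most 62.5 mm and 10.7 degrees, less where a joint would pass 70% of its speed; a pose out of reach is approached as far as the arm can. A call with a gripper value outside its range is refused whole. The fingers move at their own pace and stop on an object; "squeeze" is the grip in N (left out, the last holds). Time passes only in rows, so rows that do not move let the fingers close. It gives the time, the measured TCP pose, the force and the opening at its end, in the units of the state.
- read_state(): the state, without advancing time (a new reading comes with each control period).
- read_camera(name): name is "scene" or "top" or "wrist"; returns (picture, depth): 420x560x3 uint8, blue, green, red; 420x560 float32, m along the optical axis (not along the pixel's ray), 0 where there is no reading.
- camera_model(name): a dict with "intrinsics" (3x3 intrinsics, pixels), "dist_coeffs" ([k1, k2, p1, p2, k3] as OpenCV has them; the pictures are not rectified), "R" (3x3) and "t" (3): a world point X has camera coordinates R X + t. Camera axes: x right, y down, z forward; pixel columns grow to the right and rows downward; lengths in m; the calibration is good to about 2 mm. A picture is of the moment at which its call begins: read the wrist's pose just before it. camera_model takes no time and is no camera call; for the wrist camera it gives the pose at the moment of the call.
- close_job(): hands the job in, once; it reports no verdict.
Trained networks look in the newest picture that a camera, given by its name, has taken for a name from the list of things; names that differ only in an ending like _2 or _b are one class to them, and where a whole thing is asked for, a point or a joint stands for the part that bears it (a point fixed in the world has none). Each returns a list of dicts, best first, with "conf" (0 to 1); they miss things now and then, are a little off and sometimes report something else, mostly with a low value. They report only what shows in the picture. A call takes as long as a camera call. They do not tell look-alikes from the thing itself.
- find_in(query, camera): "point" ([x, y, z] in m, in the coordinates of the camera as it stood for that picture, good to about 4 mm: the middle of the surface that is visible of it).
- cut_out(query, camera): "mask" (420x560 bool, what is visible of it).
- spot_point(query, camera): "point" ([x, y, z] in m, in the coordinates of the camera as it stood for that picture, good to about 4 mm: a listed point, or the origin of a listed thing).
The state is a dict: "t": time; "q": joint angles; "dq": joint speeds; "joint_torque": joint torques, N m; "tool_pos": TCP position; "orientation": TCP orientation; "force": force on the tool from outside, world axes, zero at the start; "wrist_torque": the same for the moment, N m; "opening": finger opening in m.
Only numpy, scipy, OpenCV 4.12 (cv2) and the standard library are available. Lean on these libraries where they do the work, as an engineer would, in place of code of your own. Each camera call takes 0.05 s, during which the arm holds its last target. There are 200 camera calls.

TASK

First pull the drawer of the grey parts cabinet all the way out to its stop. Then pull the timer module (the one with the round dial on its front) straight off the sloped rail against its sprung catch, lift it clear in the gripper, and gently set it down standing upright on its foot on the floor of the drawer; do not drop it. Leave the drawer fully open, the other two modules clipped on the rail, and the bottle and the mortar where they are.

Things in the scene. Friction and masses are not known exactly. Their poses are not given: they have to be found in the camera images.
- timer: grey plastic module 50 (its x, up the slope) x 42 (y, along the rail) x 63 mm (z, the way it pulls off; leans 24 deg towards the robot when clipped on), with a round black dial 30 mm across, 5 mm high on its front. Origin: centre of its foot. Grip block 19 to 63 mm above the foot, legs below. 0.16 kg. Neighbours 5 mm away: grip it across x, tool along -z
- module_a: grey plug-on module, body as timer (50 x 42 x 63 mm, same axes and origin), with one black rectangular rocker 26 x 14 mm on its front; a neighbour on the rail, to be left clipped on
- module_b: grey plug-on module, body as timer (50 x 42 x 63 mm, same axes and origin), with two thin black bars across its front; a neighbour on the rail, to be left clipped on
- console: white control console fixed to the bench, roof-shaped, 195 deep x 270 wide x 78 mm high, its face sloping at 24 degrees down towards the robot. Origin at the bench level, in the middle of its back edge; x points away from the sloping side, y along the rail, z up. Low black end blocks, 63 mm high off the face, close the row of modules
- rail_mid (a point): middle of the top of the aluminium rail (26 mm wide, 20 mm off the sloped face) that carries three modules side by side, 47.5 mm between centres; axes as console. A sprung catch under each module gives way at about 10 N (at most 20) in the first 8 mm of a straight pull along the module's z; 20 mm clears the rail
- cabinet: grey steel parts cabinet fixed to the bench, 200 deep x 240 wide x 88 mm high, with one drawer. Origin: centre of its underside; -x is the front, towards which the drawer opens
- drawer (a joint): how far the drawer is out (m): 0 shut, 0.13 at its stop; it starts 0 to 0.03 out; about 2 N to move
- drawer_handle (a point): middle of the drawer's steel bar handle: bar 10 mm thick, 100 mm long across the drawer (along y), its centre 40 mm in front of the drawer face and 68 mm above the bench (20 mm below the cabinet's top); moves with the drawer; axes as those of the cabinet
- drawer_bay (a point): point on the drawer's floor, 8 mm above the bench: the centre of the part that is uncovered when the drawer is fully out, 130 mm (x) by 208 mm (y); moves with the drawer; axes as those of the cabinet. Drawer side walls rise 50 mm and the front 77 mm above this floor
- amber_bottle: brown glass bottle with a white cap, 64 mm across, 140 mm tall, standing on the bench; origin: centre of its underside; to be left alone
- mortar: white porcelain bowl, 100 mm across, 65 mm tall, standing on the bench; origin: centre of its underside; to be left alone
Mind the look-alikes: they are no part of the job. Leave any green, purple or turquoise look-alike of the timer alone.

How it is judged:
On the way, in this order (a step that is already met when the one before it is completed fails the run):
1. the drawer is pulled out to its stop (within 10 mm) (value of joint drawer above 0.12 m), for 0.2 s.
2. the timer module is off the rail, held by the fingers, its foot more than 35 mm higher than when clipped on (z of timer in the frame of console above 0.097 m and contact force between the fingers and timer above 1 N), for 0.2 s.
At the end, for the whole second after the job is handed in: The timer module stands upright (within 7 degrees) on its foot on the drawer floor (within 6 mm), released and at rest; the drawer is within 10 mm of its stop; the other two modules are within 8 mm of their places on the rail, the bottle and mortar within 30 mm of theirs (x of timer in the frame of drawer_bay between -0.06 and 0.06 m and y of timer in the frame of drawer_bay between -0.1 and 0.1 m and z of timer in the frame of drawer_bay between -0.006 and 0.006 m and angle between timer's own z axis and vertical below 0.12 rad and linear speed of timer below 0.02 m/s and value of joint drawer above 0.12 m and contact force between the fingers and timer below 0.1 N and distance of each of module_a, module_b from where it was at the start of the episode below 0.008 m and distance of each of amber_bottle, mortar from where it was at the start of the episode below 0.03 m); the robot touches nothing.
It fails at once if another module is pulled or pushed more than 8 mm from its place on the rail (distance of any of module_a, module_b from where it was at the start of the episode above 0.008 m).
It fails at once if the bottle or the mortar is moved more than 30 mm or tipped (distance of any of amber_bottle, mortar from where it was at the start of the episode above 0.03 m or angle between any of amber_bottle, mortar's own z axis and vertical above 0.4 rad).
It fails at once if the timer module falls or is thrown into the drawer (faster than 0.5 m/s within 50 mm of its floor) (x of timer in the frame of drawer_bay between -0.06 and 0.06 m and y of timer in the frame of drawer_bay between -0.1 and 0.1 m and z of timer in the frame of drawer_bay below 0.05 m and linear speed of timer above 0.5 m/s).
It also fails if it takes over 58 s, if anything falls off the work surface, if the arm or the gripper's body presses on something with over 40 N, if the wrist force passes 120 N, or if a joint passes its speed limit or range.

## Working session

There is one attempt and no reset: what is moved stays moved. The work goes in short steps, Python scripts to look and compute and a tool call to move; the robot and the scene stay as the last step left them, time stands still between calls to the robot, and variables do not carry over. Pictures are saved under pics/ and viewed, about 8 in all and at most 12, crops included, and the job is handed in when it is done.

Besides the shell and the picture viewer there is one more tool, called after ">>>" by a JSON object that holds its "method" and its "body", one argument or row to a line. apply_moves: Moves the arm, as the interface text tells. Its arguments: {"type":"object","properties":{"commands":{"type":"array"},"squeeze":{"type":"number"}},"required":["commands"]}

```bash
mkdir -p pics
cat > h.py <<'E'
from plant import *
import numpy as np, cv2
from scipy.spatial.transform import Rotation as Ro
def w(cam,p):
    m=camera_model(cam); return np.array(m["R"]).T@(np.array(p)-np.array(m["t"]))
def cloud(cam,d):
    m=camera_model(cam); K=np.array(m["intrinsics"]); v,u=np.mgrid[0:420,0:560]
    n=cv2.undistortPoints(np.stack([u,v],-1).reshape(-1,1,2).astype(float),K,np.array(m["dist_coeffs"])).reshape(420,560,2)
    c=np.dstack([n[...,0]*d,n[...,1]*d,d]); return (c-np.array(m["t"]))@np.array(m["R"])
E
python3 - <<'E'
from h import *
np.set_printoptions(precision=4,suppress=True)
ims=[]
for c in("scene","top"):
    p,d=read_camera(c); np.savez("pics/"+c,p=p,d=d,X=cloud(c,d)); cv2.imwrite(f"pics/{c}0.png",p)
    for q in ["timer","console","rail_mid","cabinet","drawer_handle","drawer_bay","amber_bottle","mortar","module_a"]:
        for r in spot_point(q,c)[:4]: print(c,q,round(r["conf"],2),w(c,r["point"]))
print(read_state())
E
```

```text
scene timer 0.78 [0.4347 0.2891 0.0174]
scene timer 0.77 [0.6022 0.2285 0.0604]
scene timer 0.72 [0.8353 0.2289 0.0198]
scene timer 0.6 [0.3999 0.1621 0.0232]
scene console 0.83 [0.7193 0.2253 0.0005]
scene rail_mid 0.75 [0.597  0.2233 0.0772]
scene rail_mid 0.4 [ 0.706  -0.2361  0.0024]
scene cabinet 0.95 [ 0.7048 -0.2363  0.0032]
scene cabinet 0.68 [0.5974 0.2259 0.0758]
scene drawer_handle 0.93 [ 0.528  -0.232   0.0683]
scene amber_bottle 0.81 [ 0.5309 -0.5257 -0.0003]
scene mortar 0.8 [ 0.5745  0.5325 -0.0028]
scene module_a 0.88 [0.6007 0.1821 0.0593]
scene module_a 0.69 [0.6039 0.2788 0.0593]
top timer 0.74 [0.3999 0.1588 0.0247]
top timer 0.66 [0.8392 0.228  0.0184]
top timer 0.62 [0.608  0.2297 0.0597]
top timer 0.62 [0.4316 0.2862 0.0204]
top console 0.76 [ 0.7199  0.2203 -0.0022]
top rail_mid 0.75 [0.5988 0.2294 0.0811]
top rail_mid 0.48 [ 0.5291 -0.2362  0.0718]
top drawer_handle 0.58 [ 0.5306 -0.2368  0.0705]
top drawer_bay 0.77 [ 0.6485 -0.2307  0.0078]
top amber_bottle 0.63 [ 0.5345 -0.527   0.0037]
top mortar 0.73 [0.5744 0.5336 0.0013]
top module_a 0.84 [0.6017 0.1805 0.0628]
top module_a 0.74 [0.6109 0.2703 0.0607]
{'t': 1.0, 'q': array([-1.3344,  0.1304,  1.4882,  0.    ,  1.523 , -0.0854]), 'dq': array([ 0.0013, -0.0007,  0.0027,  0.0004,  0.0004,  0.0015]), 'joint_torque': array([  0.0007, -55.978 , -49.2061,   0.0769,   0.0227,  -0.    ]), 'tool_pos': array([ 0.1898, -0.5692,  0.2186]), 'orientation': array([-3.101 , -0.5033,  0.    ]), 'force': array([ 0.0629,  0.821 , -0.9928]), 'wrist_torque': array([ 0.0128, -0.0315, -0.0091]), 'opening': 0.09305825879143009}
```

View pics/scene0.png

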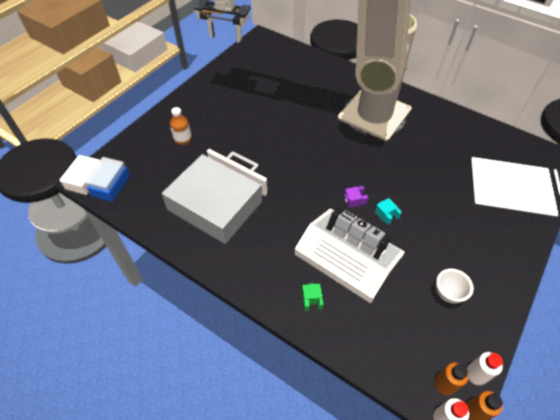

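View pics/top0.png

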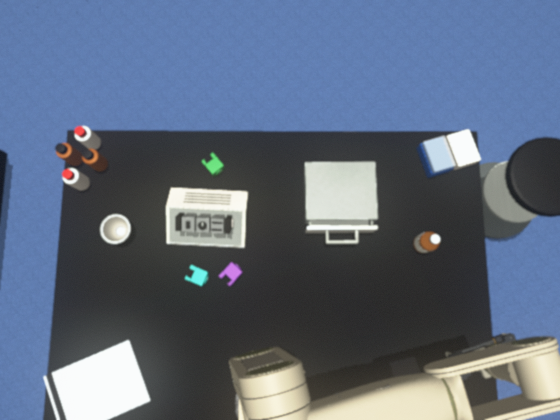

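The scene picture shows the cabinet (215,195), its handle (242,160), and the console (350,250) with three grey modules. The purple (355,196), turquoise (388,210) and green (313,295) blocks are look-alikes. In the top view the modules are at (187,226), (203,226) and (220,226), and the middle one seems to have the dial. I'll confirm that with a crop and measure the yaws.

Run:
```python
from h import *
np.set_printoptions(precision=4,suppress=True)
a=np.load("pics/top.npz");b=np.load("pics/scene.npz")
A=cv2.resize(a["p"][180:255,155:255],None,fx=4,fy=4,interpolation=3)
B=cv2.resize(b["p"][195:275,310:410],None,fx=4,fy=4,interpolation=3)
cv2.imwrite("pics/crop1.png",np.hstack([A,B[:300]]))
for c,f in(("top",a),("scene",b)):
    X=f["X"]; x,y,z=X[...,0],X[...,1],X[...,2]
    # cabinet top
    m=(abs(z-.088)<.008)&(abs(x-.7)<.16)&(abs(y+.236)<.16)
    r=cv2.minAreaRect(X[m][:,:2].astype(np.float32)); print(c,"cab",r,m.sum())
    m=(abs(z-.068)<.009)&(x>.48)&(x<.55)&(abs(y+.236)<.09)
    P=X[m]; r=cv2.minAreaRect(P[:,:2].astype(np.float32)); print("handle",r,P.mean(0),m.sum())
    # console slope back / modules
    m=(z>.095)&(abs(x-.6)<.15)&(abs(y-.225)<.16)
    P=X[m]; r=cv2.minAreaRect(P[:,:2].astype(np.float32)); print("mods",r,P.mean(0),m.sum())
    m=(z>.05)&(abs(x-.64)<.15)&(abs(y-.225)<.17)
    P=X[m]; r=cv2.minAreaRect(P[:,:2].astype(np.float32)); print("console",r,m.sum())
```

```text
top cab ((0.6793559193611145, -0.23360374569892883), (0.254091739654541, 0.24111178517341614), 0.8175740242004395) 4189
handle ((0.5389805436134338, -0.2347072958946228), (0.020819326862692833, 0.10508660227060318), 0.13201048970222473) [ 0.5349 -0.2334  0.0716] 105
mods ((0.5884225368499756, 0.2279851734638214), (0.18092471361160278, 0.06161799654364586), 87.32527160644531) [0.5858 0.2286 0.1175] 920
console ((0.670198917388916, 0.2258617877960205), (0.2726131081581116, 0.23063626885414124), 89.15238189697266) 2867
scene cab ((0.6872827410697937, -0.23524388670921326), (0.23818431794643402, 0.24587750434875488), 1.2297736406326294) 4160
handle ((0.5374020934104919, -0.2350172996520996), (0.023524900898337364, 0.10938487201929092), 0.5791119337081909) [ 0.5344 -0.2337  0.0716] 106
mods ((0.5881125330924988, 0.22726479172706604), (0.18134939670562744, 0.0661742091178894), 87.29315185546875) [0.5948 0.2302 0.1147] 1190
console ((0.6298481822013855, 0.2246606945991516), (0.2717762589454651, 0.14979833364486694), 87.29315185546875) 4141
```

View pics/crop1.png

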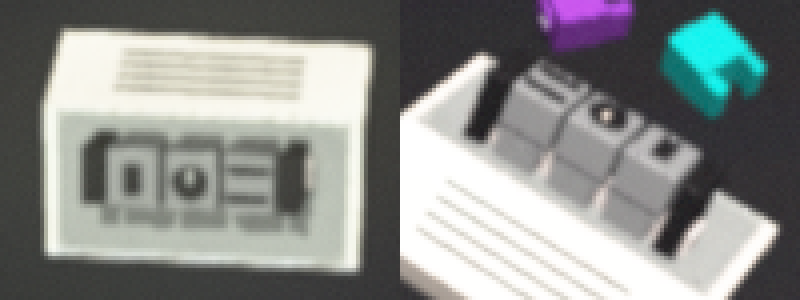

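The crop confirms it. The middle module (top view at (203,226), scene view at (361,227)) is grey with a round black dial, so that's the timer. Module_a (rocker) and module_b (two bars) sit on either side, and the coloured ones are decoys. Console yaw is about -2.8° and cabinet yaw about +1°. I'll do the drawer first.

>>> {"method": "apply_moves", "body": {
  "commands": [4.3, 4.2, -1, 0, 0, 0.16, 3.5, 4.3, 4.2, -1, 0, 0, 0.16, 3.5, 4.3, 4.2, -1, 0, 0, 0.16, 3.5, 4.3, 4.2, -1, 0, 0, 0.16, 3.5, 4.3, 4.2, -1, 0, 0, 0.16, 3.5, 4.3, 4.2, -1, 0, 0, 0.16, 3.5, 4.3, 4.2, -1, 0, 0, 0.16, 3.5, 3.9, 4.1, -1, 0, 0, 0.147, 3.5],
  "squeeze": 25
}}

```text
t: 2.0
tool_pos: [0.5356, -0.2277, 0.139]
orientation: [2.16, 2.271, 0.005]
force: [-0.1, -0.6, 0.5]
opening: 0.0351
```

>>> {"method": "apply_moves", "body": {
  "commands": [-0.4, -0.6, -3.0, 0, 0, -0.03, 3.5, 0, 0, -3.0, 0, 0, 0, 3.5, 0, 0, -3.0, 0, 0, 0, 3.5, 0, 0, 0, 0, 0, 0, 0, 0, 0, 0, 0, 0, 0, 0, 0, 0, 0, 0, 0, 0, 0]
}}

```text
t: 2.75
tool_pos: [0.5356, -0.2291, 0.0489]
orientation: [2.182, 2.248, 0.007]
force: [2.8, 0.8, -5.4]
opening: 0.0099
```

>>> {"method": "apply_moves", "body": {
  "commands": [-1.5, 0, 0, 0, 0, 0, 0, -2, 0, 0, 0, 0, 0, 0, -2, 0, 0, 0, 0, 0, 0, -2, 0, 0, 0, 0, 0, 0, -1, 0, 0, 0, 0, 0, 0, -0.8, 0, 0, 0, 0, 0, 0, -0.8, 0, 0, 0, 0, 0, 0, -0.8, 0, 0, 0, 0, 0, 0]
}}

```text
t: 3.75
tool_pos: [0.4238, -0.2306, 0.0488]
orientation: [2.18, 2.244, 0.007]
force: [1.7, -3.0, -11.7]
opening: 0.0091
```

>>> {"method": "apply_moves", "body": {
  "commands": [-0.8, 0, 0, 0, 0, 0, 0, -0.6, 0, 0, 0, 0, 0, 0, -0.6, 0, 0, 0, 0, 0, 0]
}}

```text
t: 4.12
tool_pos: [0.4235, -0.2309, 0.0519]
orientation: [2.156, 2.217, 0.05]
force: [39.7, -4.5, -43.9]
opening: 0.0093
```

The drawer hit its stop after 112 mm of travel, and the force rose. I'll release, lift clear and check.

>>> {"method": "apply_moves", "body": {
  "commands": [0.1, 0, -0.2, 0, 0, 0, 0.8, 0, 0, 0, 0, 0, 0, 3.5, 0, 0, 0, 0, 0, 0, 3.5, 0, 0, 3, 0, 0, 0, 3.5, 0, 0, 5, 0, 0, 0, 7.5, 0, 0, 6, 0, 0, 0, 7.5, 0, 3, 5, 0, 0, 0, 7.5]
}}

```text
t: 5.0
tool_pos: [0.4225, -0.2006, 0.2451]
orientation: [2.161, 2.217, 0.048]
force: [0.7, 0.1, -0.1]
opening: 0.0604
```

Run:
```python
from h import *
np.set_printoptions(precision=4,suppress=True)
print(read_state()["tool_pos"],Ro.from_rotvec(read_state()["orientation"]).as_matrix())
p,d=read_camera("scene")
for q in["drawer_handle","drawer_bay","timer","console"]:
    for r in spot_point(q,"scene")[:4]: print(q,round(r["conf"],2),w("scene",r["point"]))
cv2.imwrite("pics/s1.png",cv2.resize(p[80:290,140:420],None,fx=2,fy=2))
```

```text
[ 0.4225 -0.2006  0.2451] [[-0.0251  0.9982  0.0542]
 [ 0.9996  0.0257 -0.0092]
 [-0.0106  0.0539 -0.9985]]
drawer_handle 0.96 [ 0.4182 -0.2352  0.0662]
drawer_handle 0.38 [0.5989 0.2287 0.0785]
drawer_bay 0.53 [ 0.5306 -0.5256 -0.0011]
timer 0.95 [0.4368 0.2863 0.018 ]
timer 0.95 [0.8359 0.2317 0.018 ]
timer 0.8 [0.603  0.2254 0.0566]
timer 0.59 [0.4011 0.1625 0.0206]
console 0.85 [ 0.7198  0.2256 -0.0003]
```

View pics/s1.png

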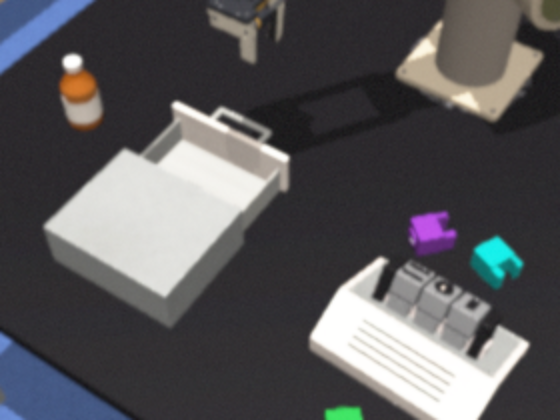

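The picture shows the drawer open with its interior visible at about (210,165) in the crop, and the modules still in place. Next I'll work out the turn for the approach to the timer.

```bash
cat >> h.py <<'E'
Y=np.deg2rad(-2.8)
Rm=Ro.from_euler("z",Y)*Ro.from_euler("y",-np.deg2rad(24))  # module axes
Rt=Ro.from_matrix(np.column_stack([Rm.as_matrix()[:,1],Rm.as_matrix()[:,0],-Rm.as_matrix()[:,2]]))
E
python3 - <<'E'
from h import *
s=read_state(); R=Ro.from_rotvec(s["orientation"])
print(Rm.as_matrix().round(3), np.linalg.det(Rt.as_matrix()), (Rt*R.inv()).as_rotvec())
E
```

```text
[[ 0.912  0.049 -0.406]
 [-0.045  0.999  0.02 ]
 [ 0.407 -0.     0.914]] 1.0000000000000002 [ 0.00572265 -0.36598605 -0.07423187]
```

>>> {"method": "apply_moves", "body": {
  "commands": [1.4, 5.4, 0, 0, -0.046, -0.009, 7.5, 1.4, 5.4, 0, 0, -0.046, -0.009, 7.5, 1.4, 5.4, 0, 0, -0.046, -0.009, 7.5, 1.4, 5.4, 0, 0, -0.046, -0.009, 7.5, 1.4, 5.4, 0, 0, -0.046, -0.009, 7.5, 1.4, 5.4, 0, 0, -0.046, -0.009, 7.5, 1.4, 5.4, -0.5, 0, -0.046, -0.009, 7.5, 1.4, 5.4, -1, 0, -0.046, -0.009, 7.5]
}}

```text
t: 6.25
tool_pos: [0.5297, 0.2377, 0.2101]
orientation: [2.051, 1.928, 0.399]
force: [0.6, -1.1, 0.1]
opening: 0.0751
```

Run:
```python
from h import *
np.set_printoptions(precision=4,suppress=True)
s=read_state(); R=Ro.from_rotvec(s["orientation"]); print(s["t"],s["tool_pos"],(Rt*R.inv()).as_rotvec())
p,d=read_camera("wrist"); np.savez("pics/w1",p=p,d=d,X=cloud("wrist",d)); cv2.imwrite("pics/w1.png",p)
for q in["timer","module_a","rail_mid"]:
    for r in spot_point(q,"wrist")[:4]: print(q,round(r["conf"],2),w("wrist",r["point"]))
for r in find_in("timer","wrist")[:4]:print("find",r["conf"],w("wrist",r["point"]))
```

```text
6.25 [0.5297 0.2377 0.2101] [ 0.0013 -0.009   0.0132]
timer 0.9 [0.6    0.2267 0.0578]
timer 0.67 [0.8343 0.2358 0.0172]
timer 0.56 [0.4247 0.2888 0.0219]
module_a 0.66 [0.6008 0.2761 0.0558]
module_a 0.57 [0.5963 0.1792 0.0558]
find 0.84 [0.579  0.2303 0.1226]
find 0.83 [0.7935 0.2119 0.036 ]
find 0.74 [0.4078 0.2504 0.0449]
find 0.73 [0.4385 0.1567 0.0175]
```

View pics/w1.png

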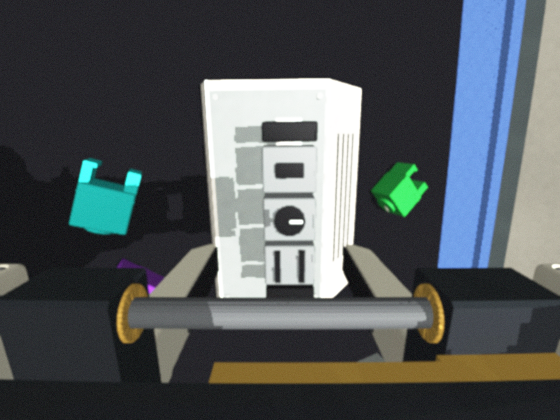

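The wrist view has the timer's dial at (289,220), with module_a above it (289,170) and module_b below (289,265). I'll measure the timer's face from depth.

Run:
```python
from h import *
np.set_printoptions(precision=4,suppress=True)
f=np.load("pics/w1.npz"); M=Rm.as_matrix(); L=f["X"]@M; g=cv2.cvtColor(f["p"],6)
print("gray col289",[(i,int(g[i,272])) for i in range(190,248,2)])
print("gray row205",[(j,int(g[205,j])) for j in range(252,330,3)])
for n,(a,b) in dict(a=(150,190),t=(202,238),b=(248,282)).items():
    P=L[a:b,266:314].reshape(-1,3); P=P[P[:,2]>np.median(P[:,2])-.01]; print(n,np.median(P,0),P.shape)
h=np.median(L[202:212,268:312,2])
mask=abs(L[...,2]-h)<.008
P=L[204:236][mask[204:236]]; P=P[abs(P[:,0]-np.median(P[:,0]))<.05]
print("x range",np.percentile(P[:,0],[.5,2,98,99.5]))
P=L[212:216,268:272].mean((0,1));print(P)
for r in (198,200,241,243): print(r,L[r,270],L[r,310])
s=read_state();print(s["tool_pos"]@M, h)
m=camera_model("wrist");print("cam vs spot foot local",np.array([.6,.2267,.0578])@M, np.array([.603,.2270,.0585])@M)
```

```text
gray col289 [(190, 224), (192, 163), (194, 93), (196, 90), (198, 154), (200, 220), (202, 227), (204, 227), (206, 227), (208, 227), (210, 228), (212, 215), (214, 197), (216, 199), (218, 167), (220, 148), (222, 175), (224, 198), (226, 218), (228, 223), (230, 223), (232, 223), (234, 226), (236, 224), (238, 224), (240, 173), (242, 95), (244, 99), (246, 182)]
gray row205 [(252, 170), (255, 168), (258, 170), (261, 164), (264, 191), (267, 225), (270, 227), (273, 226), (276, 227), (279, 226), (282, 220), (285, 197), (288, 173), (291, 166), (294, 205), (297, 229), (300, 229), (303, 229), (306, 231), (309, 232), (312, 230), (315, 219), (318, 240), (321, 243), (324, 255), (327, 255)]
a [ 0.562   0.3105 -0.1239] (1920, 3)
t [ 0.5619  0.2639 -0.1235] (1728, 3)
b [ 0.5623  0.2165 -0.1242] (1632, 3)
x range [0.3557 0.3583 0.3947 0.3959]
[ 0.5434  0.2688 -0.1244]
198 [ 0.5441  0.2837 -0.1252] [ 0.5816  0.2835 -0.1248]
200 [ 0.5441  0.2819 -0.1248] [ 0.5816  0.2816 -0.1244]
241 [ 0.5427  0.2366 -0.1367] [ 0.5832  0.2373 -0.1341]
243 [ 0.543   0.2368 -0.1304] [ 0.5829  0.2364 -0.1309]
[ 0.5575  0.2613 -0.0185] -0.12386821777407062
cam vs spot foot local [ 0.5609  0.2557 -0.1864] [ 0.5639  0.2562 -0.187 ]
```

>>> {"method": "apply_moves", "body": {
  "commands": [1.1, 0, -2.2, 0, -0.009, 0.013, 7.5, 1.1, 0, -2.2, 0, 0, 0, 7.5, 1.1, 0, -2.2, 0, 0, 0, 7.5, 1.1, 0, -2.2, 0, 0, 0, 7.5, 1.0, 0, -2.1, 0, 0, 0, 7.5, 0, 0, 0, 0, 0, 0, 7.5]
}}

```text
t: 7.25
tool_pos: [0.5872, 0.2223, 0.0992]
orientation: [2.047, 1.922, 0.401]
force: [-0.1, 0.1, -0.6]
opening: 0.0751
```

Run:
```python
from h import *
np.set_printoptions(precision=4,suppress=True)
s=read_state(); R=Ro.from_rotvec(s["orientation"]); print(s["force"],s["tool_pos"]@Rm.as_matrix(),(Rt*R.inv()).as_rotvec())
e=np.array([.5628,.2636,-.1625])-s["tool_pos"]@Rm.as_matrix(); print(Rm.as_matrix()@e)
```

```text
[-0.0668  0.1346 -0.559 ] [ 0.5662  0.2507 -0.1435] [ 0.0042 -0.0028  0.015 ]
[ 0.0052  0.0126 -0.0188]
```

The arm was still settling when I took that wrist picture, because y has since moved by 15 mm. Now that it's at rest I'll measure again.

Run:
```python
from h import *
np.set_printoptions(precision=4,suppress=True)
s=read_state(); m0=camera_model("wrist"); p,d=read_camera("wrist"); m1=camera_model("wrist"); print(np.array(m1["t"])-m0["t"], s["dq"])
np.savez("pics/w2",p=p,d=d,X=cloud("wrist",d)); cv2.imwrite("pics/w2.png",p)
```

```text
[-0.0008  0.0004  0.    ] [-0.0196 -0.0345 -0.014   0.0026  0.0127 -0.0089]
```

View pics/w2.png

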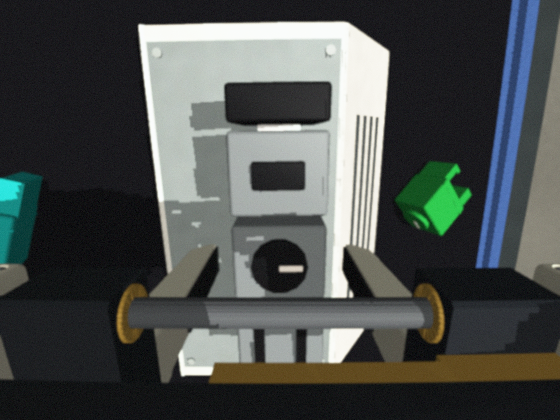

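This view has the timer face at columns 235–326 with its upper edge at row ~221, the dial at (280,266), and module_a at rows 131–215.

Run:
```python
from h import *
np.set_printoptions(precision=4,suppress=True)
f=np.load("pics/w2.npz"); L=f["X"]@Rm.as_matrix()
for n,(a,b,c,e) in dict(a=(140,208,240,318),t=(228,290,240,318),dial=(245,262,262,298)).items():
    print(n,np.nanmedian(L[a:b,c:e].reshape(-1,3),0))
for r,c in((133,280),(213,280),(224,245),(224,315),(235,237),(235,324),(266,256),(266,304),(241,280),(290,280)): print(r,c,L[r,c])
s=read_state();e=s["tool_pos"]@Rm.as_matrix();R=Ro.from_rotvec(s["orientation"]);print(e,s["force"],(Rt*R.inv()).as_rotvec())
```

```text
a [ 0.5666  0.3058 -0.1203]
t [ 0.566   0.2618 -0.1194]
dial [ 0.5667  0.2656 -0.1157]
133 280 [ 0.5675  0.3245 -0.1201]
213 280 [ 0.567   0.2852 -0.1208]
224 245 [ 0.5485  0.2788 -0.1235]
224 315 [ 0.5852  0.2782 -0.1239]
235 237 [ 0.5446  0.274  -0.1199]
235 324 [ 0.5896  0.2732 -0.1205]
266 256 [ 0.5542  0.2584 -0.1157]
266 304 [ 0.579   0.2581 -0.1158]
241 280 [ 0.5668  0.2718 -0.1163]
290 280 [ 0.5665  0.2448 -0.1149]
[ 0.5673  0.2512 -0.1424] [ 0.0536 -0.7138  0.533 ] [ 0.0035 -0.001   0.0147]
```

>>> {"method": "apply_moves", "body": {
  "commands": [0.3, 0.4, -0.7, 0, 0, 0.014, 7.5, 0.3, 0.3, -0.7, 0, 0, 0, 7.5, 0, 0, 0, 0, 0, 0, 7.5]
}}

```text
t: 7.68
tool_pos: [0.5955, 0.2297, 0.0892]
orientation: [2.032, 1.934, 0.412]
force: [-0.2, -0.9, 1.1]
opening: 0.0749
```

>>> {"method": "apply_moves", "body": {
  "commands": [0, 0, 0, 0, 0, 0, 4.5, 0, 0, 0, 0, 0, 0, 4.5, 0, 0, 0, 0, 0, 0, 4.5, 0, 0, 0, 0, 0, 0, 4.5],
  "squeeze": 50
}}

```text
t: 8.18
tool_pos: [0.5929, 0.2304, 0.0883]
orientation: [2.035, 1.937, 0.407]
force: [0.0, -0.3, 0.3]
opening: 0.0496
```

Run:
```python
from h import *
s=read_state();e=s["tool_pos"]@Rm.as_matrix();R=Ro.from_rotvec(s["orientation"]);print(e,s["force"],s["wrist_torque"],(Rt*R.inv()).as_rotvec(),s["opening"])
```

```text
[ 0.56657755  0.25905443 -0.15563113] [ 0.03434242 -0.32491837  0.27175827] [-0.05124972 -0.01890029  0.00700758] [ 0.00240245 -0.0019263   0.00067071] 0.0496419492495133
```

Gripped at 49.6 mm, centred. Now I'll pull straight along the module's z.

>>> {"method": "apply_moves", "body": {
  "commands": [-0.32, 0.02, 0.73, 0, 0, 0, 4.5, -0.32, 0.02, 0.73, 0, 0, 0, 4.5, -0.41, 0.02, 0.91, 0, 0, 0, 4.5, -0.41, 0.02, 0.91, 0, 0, 0, 4.5]
}}

```text
t: 8.68
tool_pos: [0.5771, 0.2305, 0.1215]
orientation: [2.035, 1.938, 0.405]
force: [-0.3, 0.8, -0.6]
opening: 0.0501
```

Run:
```python
from h import *
s=read_state();e=s["tool_pos"]@Rm.as_matrix();R=Ro.from_rotvec(s["orientation"]);print(e,s["force"],s["wrist_torque"],(Rt*R.inv()).as_rotvec(),s["opening"])
```

```text
[ 0.56567269  0.25842529 -0.11883509] [-0.26608104  0.83078805 -0.64253446] [-0.04566766  0.25316668 -0.04108265] [ 0.0033786  -0.00330991  0.0009288 ] 0.05014590613817108
```

>>> {"method": "apply_moves", "body": {
  "commands": [-1.2, 0.06, 2.7, 0, 0, 0, 4.5, -1.2, 0.06, 2.7, 0, 0, 0, 4.5, -0.5, 0, 3, 0, 0, 0, 4.5, 0, 0, 3, 0, 0, 0, 4.5, 0, 0, 0, 0, 0, 0, 4.5, 0, 0, 0, 0, 0, 0, 4.5, 0, 0, 0, 0, 0, 0, 4.5]
}}

```text
t: 9.55
tool_pos: [0.5441, 0.2318, 0.2401]
orientation: [2.035, 1.939, 0.406]
force: [-0.4, -0.2, -2.2]
opening: 0.0495
```

Run:
```python
from h import *
np.set_printoptions(precision=4,suppress=True)
s=read_state();R=Ro.from_rotvec(s["orientation"]);print(s["t"],s["tool_pos"],s["force"],s["opening"])
p,d=read_camera("wrist");X=cloud("wrist",d); T=R.inv().apply((X-s["tool_pos"]).reshape(-1,3)).reshape(X.shape)
print("face in tool frame (x along rail,y jaws,z)",[T[r,c].round(4) for r,c in((235,250),(235,310),(285,250),(285,310),(266,258),(266,302))])
np.savez("pics/w3",p=p,X=X)
ps,ds=read_camera("scene");Xs=cloud("scene",ds)
pt,dt=read_camera("top");Xt=cloud("top",dt)
cv2.imwrite("pics/s3.png",np.hstack([cv2.resize(p,(400,300)),cv2.resize(ps[130:280,200:400],(400,300))]))
for X in(Xs,Xt):
    m=(abs(X[...,0]-.54)<.05)&(abs(X[...,1]+.235)<.08)&(X[...,2]<.03); print("floor z",np.median(X[m][:,2]),m.sum())
    m=(abs(X[...,1]+.235)<.08)&(abs(X[...,0]-.5)<.15)&(X[...,2]<.012)&(X[...,2]>.002)&(X[...,0]>.45); print("floor x",np.percentile(X[m][:,0],[2,98]))
    m=(abs(X[...,1]+.235)<.08)&(abs(X[...,2]-.088)<.006)&(X[...,0]>.57); print("cab front",np.percentile(X[m][:,0],[1,99]))
    m=(abs(X[...,1]+.235)<.08)&(abs(X[...,2]-.085)<.007)&(X[...,0]<.53)&(X[...,0]>.4); print("drawer front",np.percentile(X[m][:,0],[2,98]))
for c in("scene","top"):
  for r in spot_point("drawer_bay",c)[:2]+spot_point("drawer_handle",c)[:1]: print(c,r["conf"],w(c,r["point"]))
```

```text
9.55 [0.5441 0.2318 0.2401] [-0.3802 -0.1996 -2.1786] 0.049503801515779586
face in tool frame (x along rail,y jaws,z) [array([ 0.0189, -0.0177, -0.0129]), array([ 0.0191,  0.0153, -0.0134]), array([-0.0005, -0.0162, -0.0333]), array([-0.0005,  0.0139, -0.0333]), array([ 0.0103, -0.0119, -0.0343]), array([ 0.0102,  0.0096, -0.0339])]
floor z 0.008729840005156033 601
floor x [0.4755 0.5506]
cab front [0.6066 0.8044]
drawer front [0.4647 0.4801]
floor z 0.00828910813570464 1285
floor x [0.46   0.6161]
cab front [0.608  0.8032]
drawer front [0.4281 0.4778]
scene 0.75 [ 0.5418 -0.2365  0.0104]
scene 0.46 [ 0.5747  0.5287 -0.0005]
scene 0.57 [ 0.4229 -0.2344  0.0667]
top 0.69 [ 0.5423 -0.2373  0.0093]
top 0.79 [ 0.4271 -0.2349  0.07  ]
```

View pics/s3.png

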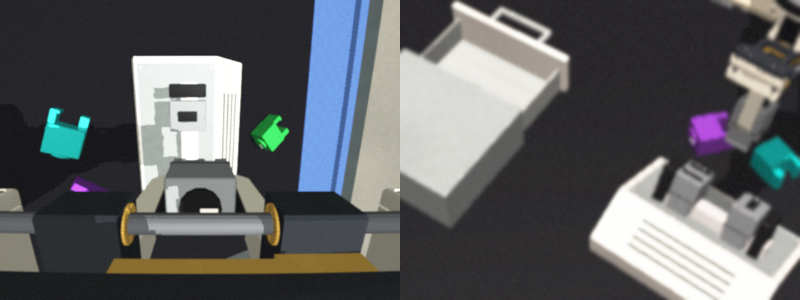

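The timer is in the gripper, and the other two modules are still on the rail. The wrist view shows part of its side face, so I'll check for a tilt in the grip.

Run:
```python
from h import *
np.set_printoptions(precision=4,suppress=True)
f=np.load("pics/w3.npz");s=read_state();R=Ro.from_rotvec(s["orientation"]);T=R.inv().apply((f["X"]-s["tool_pos"]).reshape(-1,3)).reshape(420,560,3)
for r in range(224,300,5): print(r,T[r,250],T[r,310],f["p"][r,250])
```

```text
224 [ 0.0144 -0.0222  0.0231] [0.0144 0.018  0.0233] [88 87 84]
229 [ 0.0189 -0.0196 -0.0016] [ 0.019   0.0154 -0.002 ] [84 81 80]
234 [ 0.019  -0.0186 -0.011 ] [ 0.0187  0.0147 -0.0102] [89 91 88]
239 [ 0.019  -0.0178 -0.0193] [ 0.0187  0.0139 -0.0182] [92 93 89]
244 [ 0.0185 -0.0172 -0.0254] [ 0.019   0.0131 -0.0265] [86 88 83]
249 [ 0.0181 -0.0166 -0.0311] [ 0.0184  0.0126 -0.0317] [121 118 114]
254 [ 0.0161 -0.0165 -0.0327] [ 0.016   0.0126 -0.0323] [150 155 149]
259 [ 0.0133 -0.0166 -0.0323] [ 0.0134  0.0127 -0.0324] [147 151 144]
264 [ 0.0109 -0.0166 -0.0328] [ 0.011   0.0127 -0.0329] [168 169 167]
269 [ 0.0084 -0.0167 -0.0331] [ 0.0085  0.0127 -0.0333] [171 172 167]
274 [ 0.0051 -0.0169 -0.0319] [ 0.0058  0.0128 -0.0333] [177 179 174]
279 [ 0.0026 -0.0169 -0.0325] [ 0.0028  0.013  -0.0326] [159 158 155]
284 [-0.0002 -0.017  -0.0323] [ 0.0002  0.013  -0.033 ] [144 147 142]
289 [-0.0023 -0.0169 -0.0337] [-0.0006  0.0127 -0.0364] [102 106 102]
294 [-0.0023 -0.0164 -0.0384] [-0.0022  0.0125 -0.0385] [87 88 85]
299 [ 0.0298 -0.0097 -0.0962] [ 0.0307  0.006  -0.0977] [62 57 57]
```

There's no tilt: the face is flat at 33 mm behind the TCP, so the foot is about 27–30 mm beyond it. The bay centre is at (0.541, -0.236). Now I'll carry it there and turn it upright.

```bash
cat >> h.py <<'E'
c=np.deg2rad(1); Rv=Ro.from_matrix(np.array([[-np.sin(c),np.cos(c),0],[np.cos(c),np.sin(c),0],[0,0,-1.]]))
E
python3 - <<'E'
from h import *
print((Rv*Ro.from_rotvec(read_state()["orientation"]).inv()).as_rotvec())
E
```

```text
[0.00865639 0.4162165  0.06513282]
```

>>> {"method": "apply_moves", "body": {
  "commands": [0, -3, 0, 0, 0.05, 0.008, 4.5, 0, -5, 0, 0, 0.05, 0.008, 4.5, 0, -5, 0, 0, 0.05, 0.008, 4.5, 0, -5, 0, 0, 0.05, 0.008, 4.5, 0, -5, 0, 0, 0.05, 0.008, 4.5, 0, -5, 0, 0, 0.05, 0.008, 4.5, 0, -5, 0, 0, 0.05, 0.008, 4.5, 0, -5, 0, 0, 0.05, 0.008, 4.5]
}}

```text
t: 10.9
tool_pos: [0.5433, -0.156, 0.2421]
orientation: [2.185, 2.245, 0.005]
force: [1.2, -0.4, -2.6]
opening: 0.0495
```

>>> {"method": "apply_moves", "body": {
  "commands": [0, -4, 0, 0, 0, 0, 4.5, 0, -3, -1, 0, 0, 0, 4.5, 0, -1.5, -2, 0, 0, 0, 4.5, 0, 0, 0, 0, 0, 0, 4.5, 0, 0, 0, 0, 0, 0, 4.5]
}}

```text
t: 11.52
tool_pos: [0.5432, -0.2466, 0.2092]
orientation: [2.19, 2.241, 0.004]
force: [-0.7, 0.4, -0.5]
opening: 0.0496
```

Run:
```python
from h import *
np.set_printoptions(precision=4,suppress=True)
s=read_state();R=Ro.from_rotvec(s["orientation"]);print(s["t"],s["tool_pos"],s["force"],s["opening"],(Rv*R.inv()).as_rotvec(),np.abs(s["dq"]).max())
p,d=read_camera("wrist");X=cloud("wrist",d);T=R.inv().apply((X-s["tool_pos"]).reshape(-1,3)).reshape(420,560,3)
for r in range(229,300,10): print(r,T[r,250],T[r,310])
```

```text
11.525 [ 0.5432 -0.2466  0.2092] [-0.6802  0.4461 -0.5033] 0.049580933350837846 [ 0.0037  0.007  -0.0056] 0.018206438387581597
229 [ 0.0197 -0.0187 -0.0028] [ 0.0193  0.0163 -0.0016]
239 [ 0.0198 -0.017  -0.0206] [ 0.0193  0.0146 -0.019 ]
249 [ 0.0188 -0.0158 -0.032 ] [ 0.0187  0.0134 -0.0317]
259 [ 0.014  -0.0159 -0.0332] [ 0.014   0.0134 -0.0331]
269 [ 0.0086 -0.016  -0.0329] [ 0.0088  0.0135 -0.0334]
279 [ 0.0034 -0.0161 -0.0335] [ 0.0034  0.0137 -0.0334]
289 [-0.0024 -0.0163 -0.0329] [ 0.0002  0.0134 -0.0375]
299 [ 0.0319 -0.0088 -0.0996] [ 0.0721 -0.001  -0.1665]
```

>>> {"method": "apply_moves", "body": {
  "commands": [-0.2, 0.8, -3, 0, 0.007, 0, 4.5, 0, 0, -4, 0, 0, 0, 4.5, 0, 0, -3.5, 0, 0, 0, 4.5, 0, 0, -2.5, 0, 0, 0, 4.5, 0, 0, -1.5, 0, 0, 0, 4.5, 0, 0, -0.6, 0, 0, 0, 4.5, 0, 0, 0, 0, 0, 0, 4.5]
}}

```text
t: 12.45
tool_pos: [0.546, -0.2324, 0.0611]
orientation: [2.177, 2.248, 0.002]
force: [0.8, -0.4, -1.7]
opening: 0.0496
```

>>> {"method": "apply_moves", "body": {
  "commands": [-0.3, 0, -0.8, 0, 0, 0, 4.5, 0, 0, -0.6, 0, 0, 0, 4.5, 0, 0, -0.3, 0, 0, 0, 4.5, 0, 0, 0, 0, 0, 0, 4.5]
}}

```text
t: 12.95
tool_pos: [0.5444, -0.2335, 0.0456]
orientation: [2.174, 2.245, 0.004]
force: [-0.4, -0.2, -0.7]
opening: 0.0497
```

>>> {"method": "apply_moves", "body": {
  "commands": [0, 0, -0.3, 0, 0, 0, 4.5, 0, 0, -0.3, 0, 0, 0, 4.5, 0, 0, 0, 0, 0, 0, 4.5]
}}

```text
t: 13.32
tool_pos: [0.5446, -0.2337, 0.0395]
orientation: [2.174, 2.244, 0.004]
force: [-1.0, -0.6, -1.1]
opening: 0.0494
```

>>> {"method": "apply_moves", "body": {
  "commands": [0, 0, -0.2, 0, 0, 0, 4.5, 0, 0, 0, 0, 0, 0, 4.5]
}}

```text
t: 13.58
tool_pos: [0.5455, -0.2341, 0.0387]
orientation: [2.173, 2.243, 0.005]
force: [0.6, 0.5, -0.3]
opening: 0.0494
```

>>> {"method": "apply_moves", "body": {
  "commands": [0, 0, -0.2, 0, 0, 0, 4.5, 0, 0, 0, 0, 0, 0, 4.5]
}}

```text
t: 13.82
tool_pos: [0.547, -0.2343, 0.0388]
orientation: [2.171, 2.241, 0.007]
force: [-0.2, -0.9, -1.3]
opening: 0.0497
```

>>> {"method": "apply_moves", "body": {
  "commands": [0, 0, -0.2, 0, 0, 0, 4.5, 0, 0, 0, 0, 0, 0, 4.5]
}}

```text
t: 14.08
tool_pos: [0.5484, -0.2345, 0.0387]
orientation: [2.169, 2.24, 0.009]
force: [-0.2, -0.2, -0.9]
opening: 0.0499
```

The z reading has stopped at 38.7 mm, which puts the foot (30 mm below the TCP) at 8.7 mm, on the floor. Releasing slowly.

>>> {"method": "apply_moves", "body": {
  "commands": [0, 0, 0, 0, 0, 0, 5.1, 0, 0, 0, 0, 0, 0, 5.4, 0, 0, 0, 0, 0, 0, 6, 0, 0, 0, 0, 0, 0, 6],
  "squeeze": 5
}}

```text
t: 14.58
tool_pos: [0.5478, -0.2346, 0.0376]
orientation: [2.17, 2.24, 0.008]
force: [0.2, 0.2, -0.3]
opening: 0.0597
```

Run:
```python
from h import *
np.set_printoptions(precision=4,suppress=True)
s=read_state();R=Ro.from_rotvec(s["orientation"]);print(s["t"],s["tool_pos"],s["force"],s["opening"],(Rv*R.inv()).as_rotvec())
p,d=read_camera("wrist");X=cloud("wrist",d)
for r in range(254,286,8): print(r,X[r,250],X[r,310])
T=R.inv().apply((X-s["tool_pos"]).reshape(-1,3)).reshape(420,560,3)
print(T[239,[240,250,280,310,320]])
```

```text
14.575 [ 0.5478 -0.2346  0.0376] [ 0.2409  0.1553 -0.2587] 0.059729239063923925 [ 0.0122  0.02   -0.0143]
254 [ 0.531  -0.2176  0.072 ] [ 0.5601 -0.2178  0.07  ]
262 [ 0.531  -0.2221  0.0713] [ 0.5604 -0.2219  0.0703]
270 [ 0.531  -0.2265  0.0712] [ 0.5605 -0.2259  0.071 ]
278 [ 0.531  -0.2305  0.0718] [ 0.5603 -0.2285  0.0743]
[[ 0.0192 -0.0223 -0.0195]
 [ 0.0186 -0.0172 -0.0179]
 [ 0.0191 -0.0011 -0.0193]
 [ 0.0189  0.0148 -0.0187]
 [ 0.0191  0.02   -0.0191]]
```

The face is at z = 0.071, which equals floor + 63 mm, and it's level. Retracting upward.

>>> {"method": "apply_moves", "body": {
  "commands": [0, 0, 1, 0, 0, 0, 6.2, 0, 0, 2, 0, 0, 0, 6.2, 0, 0, 3, 0, 0, 0, 6.2, 0, 0, 4, 0, 0, 0, 6.2, 0, 0, 5, 0, 0, 0, 6.2, -4, 0, 4, 0, 0, 0, 6.2, -5, 0, 2, 0, 0, 0, 6.2, -5, 0, 0, 0, 0, 0, 6.2]
}}

```text
t: 15.62
tool_pos: [0.4062, -0.2344, 0.2656]
orientation: [2.16, 2.236, 0.01]
force: [-0.3, -0.6, -0.2]
opening: 0.0623
```

Run:
```python
from h import *
np.set_printoptions(precision=4,suppress=True)
print(read_state()["tool_pos"],read_state()["force"])
ps,ds=read_camera("scene");X=cloud("scene",ds)
cv2.imwrite("pics/s4.png",cv2.resize(ps[100:310,160:440],None,fx=2.4,fy=2.4))
for q in["timer","drawer_bay","drawer_handle","module_a","amber_bottle","mortar"]:
    for r in spot_point(q,"scene")[:5]:
        if r["conf"]>.4: print(q,round(r["conf"],2),w("scene",r["point"]))
m=(abs(X[...,0]-.545)<.015)&(abs(X[...,1]+.235)<.015)&(X[...,2]>.06)&(X[...,2]<.09);print(np.median(X[m],0),m.sum())
```

```text
[ 0.4062 -0.2344  0.2656] [-0.3089 -0.6022 -0.2452]
timer 0.82 [0.4017 0.163  0.0211]
timer 0.77 [0.8381 0.2342 0.0214]
timer 0.63 [ 0.5471 -0.2411  0.0091]
timer 0.61 [0.4311 0.2875 0.023 ]
drawer_bay 0.84 [ 0.548 -0.237  0.011]
drawer_handle 0.66 [ 0.4259 -0.2351  0.0671]
module_a 0.83 [0.6047 0.1838 0.059 ]
module_a 0.74 [0.6051 0.2773 0.0594]
amber_bottle 0.59 [ 0.5331 -0.5279  0.0025]
mortar 0.92 [ 0.575   0.5317 -0.0015]
[ 0.5478 -0.2319  0.0758] 58
```

View pics/s4.png

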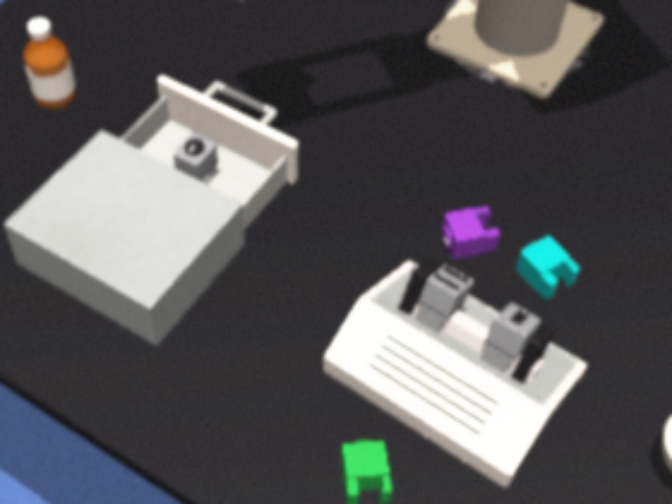

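The picture shows the timer standing in the open drawer at (195,155), and both neighbours still on the rail. The handle reading moved by 3–6 mm after placing, so I'll check whether the drawer crept in.

Run:
```python
from h import *
np.set_printoptions(precision=4,suppress=True)
p,d=read_camera("scene");X=cloud("scene",d)
old=cv2.imread("pics/s3.png")[:,400:]; new=cv2.resize(p[130:280,200:400],(400,300))
o1=cv2.imread("pics/s1.png"); n1=cv2.resize(p[80:290,140:420],None,fx=2,fy=2)
g=lambda i:cv2.cvtColor(i,6).astype(np.float32)
w_=lambda a:cv2.createHanningWindow((a.shape[1],a.shape[0]),cv2.CV_32F)
a,b=g(o1)[100:200,200:300],g(n1)[100:200,200:300]; print("handle/front shift vs s1 (2x px)",cv2.phaseCorrelate(a,b,w_(a)))
a,b=g(old)[5:90,60:170],g(new)[5:90,60:170]; print("vs s3",cv2.phaseCorrelate(a,b,w_(a)))
m=camera_model("scene")
f=lambda x:cv2.projectPoints(np.array([[x,-.235,.068]]),cv2.Rodrigues(np.array(m["R"]))[0],np.array(m["t"]),np.array(m["intrinsics"]),np.array(m["dist_coeffs"]))[0].ravel()
print("px per 10mm +x (1x)",f(.43)-f(.42))
pt,dt=read_camera("top");Xt=cloud("top",dt)
mm=(abs(Xt[...,1]+.235)<.08)&(abs(Xt[...,2]-.085)<.007)&(Xt[...,0]<.53)&(Xt[...,0]>.44);print("front top",np.percentile(Xt[mm][:,0],[2,98]))
mm=(abs(X[...,1]+.235)<.08)&(abs(X[...,2]-.085)<.007)&(X[...,0]<.53)&(X[...,0]>.4);print("front scene (was .4647 .4801)",np.percentile(X[mm][:,0],[2,98]))
```

```text
handle/front shift vs s1 (2x px) ((-0.6694010605136782, 0.8078805689118624), 0.7146708087921143)
vs s3 ((-0.46673914023365626, 0.7442987850304092), 0.6973538801405165)
px per 10mm +x (1x) [-1.6568  1.6865]
front top [0.4703 0.4809]
front scene (was .4647 .4801) [0.465  0.4832]
```

The drawer moved in by only about 2 mm when I set the timer down, from a firmly reached stop. That's well inside the 10 mm tolerance, so I'm handing in.

```bash
python3 -c "
from plant import *
print(close_job())"
```

```text
the job is handed in; nothing more can be done
None
```

I carried out the whole job and handed it in at about 16 s of the 58 s allowed. The hand-in gives no verdict, so these results are from my own checks.

- **Drawer:** I pulled it until it stopped, 112 mm of travel, with the wrist force rising to about 40 N in x. Setting the timer down pushed it back in by about 2 mm, judged by comparing images before and after. I left it there because the tolerance is 10 mm.
- **Timer:** I pulled it straight off the rail, lifted it clear with no tilt in the grip, and lowered it in small steps onto the drawer floor. After release its face was level at z ≈ 0.071 m, which is the floor plus its 63 mm height. It stands about 5 mm from the bay centre.
- **Everything else:** Both other modules are still on the rail. Their estimated positions, like those of the bottle and mortar, match the first ones to within a few mm, which is about the accuracy of the networks. The arm finished clear of everything.

**What disagreed:**
- **First wrist view:** The first close-up of the timer was about 5 mm off along the rail because the arm was still settling. I measured again at rest before gripping.
- **Handle position:** Single position estimates suggested the handle had moved 3–6 mm. The image comparison gave 2 mm, and I trusted that.

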